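# Ring-test the fired tiles, large to small

## Task

Ring-test the three rectangular fired tiles standing in spring clips on the bench: with a fingertip, tap the front face (the one towards you) of the largest near its top, then the middle-sized one, then the smallest, each lightly so that it just visibly rocks back on its spring, and let go of each before going on. Do not pinch, lift or bend over any tile; leave the round disc untouched, since it is not fired yet, and do not disturb anything else on the bench. Finish with the hand clear and every tile standing upright and still.

Things in the scene. Friction and masses are not known exactly. Their poses are not given: they have to be found in the camera images.
- stand_large: fixed wooden foot, 80 x 80 x 14 mm, carrying the large rectangular tile upright over its centre in a spring clip; origin at the centre of its underside on the bench, x axis horizontal pointing from the tile's front to its back (the front face looks along -x, roughly towards the robot), z up
- large_top (a point): the middle of the top edge of the large rectangular tile, midway through its thickness; plain white fired clay, 110 wide, 150 tall mm, 8 mm thick; 185 mm above the bench. Axes as the stand's, leaning with the tile: x to the back, y along its width, z up the tile
- tile_large (a joint): lean of the large rectangular tile about its spring clip, whose axis runs along the tile's width 30 mm above the bench: 0 upright, positive when leaning to its back (away from a finger on its front), stops at 0.6 rad either way; springs back upright when let go (about 0.6 N per 10 mm pushed 25 mm below its top edge) and is still within about 1 s
- stand_middle: fixed wooden foot, 80 x 80 x 14 mm, carrying the middle rectangular tile upright over its centre in a spring clip; origin at the centre of its underside on the bench, x axis horizontal pointing from the tile's front to its back (the front face looks along -x, roughly towards the robot), z up
- middle_top (a point): the middle of the top edge of the middle rectangular tile, midway through its thickness; plain white fired clay, 85 wide, 115 tall mm, 8 mm thick; 150 mm above the bench. Axes as the stand's, leaning with the tile: x to the back, y along its width, z up the tile
- tile_middle (a joint): lean of the middle rectangular tile about its spring clip, whose axis runs along the tile's width 30 mm above the bench: 0 upright, positive when leaning to its back (away from a finger on its front), stops at 0.6 rad either way; springs back upright when let go (about 1.2 N per 10 mm pushed 25 mm below its top edge) and is still within about 1 s
- stand_small: fixed wooden foot, 80 x 80 x 14 mm, carrying the small rectangular tile upright over its centre in a spring clip; origin at the centre of its underside on the bench, x axis horizontal pointing from the tile's front to its back (the front face looks along -x, roughly towards the robot), z up
- small_top (a point): the middle of the top edge of the small rectangular tile, midway through its thickness; plain white fired clay, 60 wide, 80 tall mm, 8 mm thick; 115 mm above the bench. Axes as the stand's, leaning with the tile: x to the back, y along its width, z up the tile
- tile_small (a joint): lean of the small rectangular tile about its spring clip, whose axis runs along the tile's width 30 mm above the bench: 0 upright, positive when leaning to its back (away from a finger on its front), stops at 0.6 rad either way; springs back upright when let go (about 3 N per 10 mm pushed 25 mm below its top edge) and is still within about 1 s
- stand_disc: fixed wooden foot, 80 x 80 x 14 mm, carrying the disc upright over its centre in a spring clip; origin at the centre of its underside on the bench, x axis horizontal pointing from the tile's front to its back (the front face looks along -x, roughly towards the robot), z up
- disc_top (a point): the middle of the top edge of the disc, midway through its thickness; plain white unfired clay, round, 90 in diameter mm, 8 mm thick; 125 mm above the bench. Axes as the stand's, leaning with the tile: x to the back, y along its width, z up the tile
- tile_disc (a joint): lean of the disc about its spring clip, whose axis runs along the tile's width 30 mm above the bench: 0 upright, positive when leaning to its back (away from a finger on its front), stops at 0.6 rad either way; springs back upright when let go (about 2.5 N per 10 mm pushed 25 mm below its top edge) and is still within about 1 s
- pitcher: bystander: loose empty glazed pitcher, 170 mm tall, 105 mm across the belly, handle to 88 mm along its +y; origin at the centre of its underside
- rib: bystander: loose wooden rib lying flat, 99 x 55 x 6 mm, long along its x; origin at the centre of its underside
- scraper: bystander: loose rectangular stainless scraper lying flat, 100 x 55 x 3 mm, long along its x; origin at the centre of its underside
- brush: bystander: loose brush lying down, 180 mm long along its x; origin near its middle, on the bench
- jar: bystander: loose closed glass jar, 66 mm across, 85 mm tall; origin at the centre of its underside
- bowl: bystander: loose small clay bowl, 84 mm across, 40 mm tall; origin at the centre of its underside
- caddy: bystander: fixed plastic caddy 110 x 170 x 80 mm with a closed 6 mm lid with a small knob on top, 120 mm high in all at most; origin at the centre of its underside

How it is judged (in metres and radians):
On the way, in this order (a step that is already met when the one before it is completed fails the run):
1. a finger taps the front of the large rectangular tile so that it rocks back more than 0.03 rad, while touching no other tile (value of joint tile_large above 0.03 rad and contact force between the fingers and stand_large above 0.1 N and contact force between the fingers and stand_middle below 0.05 N and contact force between the fingers and stand_small below 0.05 N).
2. a finger taps the front of the middle rectangular tile so that it rocks back more than 0.03 rad, while touching no other tile (value of joint tile_middle above 0.03 rad and contact force between the fingers and stand_middle above 0.1 N and contact force between the fingers and stand_large below 0.05 N and contact force between the fingers and stand_small below 0.05 N).
3. a finger taps the front of the small rectangular tile so that it rocks back more than 0.03 rad, while touching no other tile (value of joint tile_small above 0.03 rad and contact force between the fingers and stand_small above 0.1 N and contact force between the fingers and stand_large below 0.05 N and contact force between the fingers and stand_middle below 0.05 N).
At the end, for the whole second after the job is handed in: the three rectangular tiles have been tapped in order; all four tiles stand within 0.03 rad of upright and still (under 0.1 rad/s); each loose thing is within 20 mm of where it started (value of joint tile_large between -0.03 and 0.03 rad and value of joint tile_middle between -0.03 and 0.03 rad and value of joint tile_small between -0.03 and 0.03 rad and value of joint tile_disc between -0.03 and 0.03 rad and velocity of joint tile_large between -0.1 and 0.1 rad/s and velocity of joint tile_middle between -0.1 and 0.1 rad/s and velocity of joint tile_small between -0.1 and 0.1 rad/s and velocity of joint tile_disc between -0.1 and 0.1 rad/s and distance of each of pitcher, rib, scraper, brush, jar, bowl from where it was at the start of the episode below 0.02 m); the robot touches nothing.
It fails at once if a tile is bent over more than 0.33 rad (about 19 degrees): not a light tap ((value of joint tile_large above 0.33 rad or value of joint tile_large below -0.33 rad) or (value of joint tile_middle above 0.33 rad or value of joint tile_middle below -0.33 rad) or (value of joint tile_small above 0.33 rad or value of joint tile_small below -0.33 rad)).
It fails at once if a tile or its stand is struck or pinched with more than 18 N (contact force between any of the fingers, the arm and stand_large above 18 N or contact force between any of the fingers, the arm and stand_middle above 18 N or contact force between any of the fingers, the arm and stand_small above 18 N).
It fails at once if the round disc or its stand is touched (contact force between any of the fingers, the arm and stand_disc above 0.2 N or (value of joint tile_disc above 0.03 rad or value of joint tile_disc below -0.03 rad)).
It fails at once if a loose bystander is moved or lifted by more than 20 mm, or the caddy is pushed at (over 0.5 N) (not (distance of pitcher from where it was at the start of the episode below 0.02 m) or not (distance of rib from where it was at the start of the episode below 0.02 m) or not (distance of scraper from where it was at the start of the episode below 0.02 m) or not (distance of brush from where it was at the start of the episode below 0.02 m) or not (distance of jar from where it was at the start of the episode below 0.02 m) or not (distance of bowl from where it was at the start of the episode below 0.02 m) or contact force between any of the fingers, the arm and caddy above 0.5 N).
It also fails if it takes over 58 s, if anything falls off the work surface, if the arm or the gripper's body presses on something with over 40 N, if the wrist force passes 120 N, or if a joint passes its speed limit or range.

## Robot

A 7-joint arm with a two-finger parallel gripper is mounted at the origin on the work surface. World frame = base frame: x ahead of the robot, y to its left, z up, the work surface at z = 0. Lengths are in mm, angles in rad, forces in N, time in s.
With the tool pointing down it reaches from about 400 to 875 mm from the base axis. Payload 4.4 kg.
Tool frame: the origin (TCP) lies on the centre line of the jaws, within the pads' length; the fingertips stand 14 mm ahead of it and the grasp point (between the pads) lies 5 mm behind it (tips_ahead is the distance from the TCP to the fingertips, in mm); z points along the fingers, y is the line along which they close (so a half turn about z gives the same grasp; the last joint's range is limited). The gripper opens to 85 mm and grips with 20 to 120 N. Pads are 22 mm wide; open, the fingers measure 114 mm over their backs; the gripper's body (76 mm by 85 mm) begins 54 mm behind the grasp point. The pads swing forward as they close: fully open they stand 13 mm farther back than shut.
Start: joints at [1.077, 0.628, 0.038, 1.517, -0.027, 0.996, -0.02], TCP at [269.693, -591.425, 245.313] pointing down, gripper open.
Joint ranges: [-3.06, 3.06], [-0.37, 2.12], [-1.25, 1.32], [0.18, 2.47], [-1.1, 4.24], [0.23, 1.98], [-2.94, 2.94]. Speed limits (rad/s): [2.57, 2.57, 3.14, 3.14, 3.14, 3.14, 3.14].

## Interface

Orientations are given as [roll, pitch, yaw] about the fixed x, y, z axes, in that order (R = Rz(yaw) Ry(pitch) Rx(roll)).
In Python, from cell import * gives the robot as it stands.
- The arm moves only by the tool move_arm, never from a script. Its argument "rows" is text: rows parted by semicolons, each of 7 numbers parted by spaces: the shift along the tool's x, y, z scaled (see below), then the turn, a rotation vector about the tool's x, y, z scaled (see below), then the closure, from -1 (fully open) to 1 (shut). A call has 1 to 12 rows; each row is the pose to reach, as a shift and turn from the pose commanded when the call began, along the tool's axes at that moment; what a row does not reach only later rows make up. The controller multiplies each number of a shift by 0.3 m and each number of a turn by pi/2 rad. A row lasts 1/12 s, in which the tool goes at most 41.7 mm and 7.16 degrees, less where a joint would pass 70% of its speed; a pose out of reach is approached as far as the arm can. A call with a number of a shift or a turn outside -1 to 1 is refused whole. A call with a gripper value outside its range is refused whole. The fingers move at their own pace and stop on an object; the grip force is fixed at half the most. Time passes only in rows, so rows that repeat a pose let the fingers close. It gives the time, the measured TCP pose, the force, the opening and the grip force at its end, in the units of the state.
- read_state(): the state, without advancing time (a new reading comes with each control period).
- get_image(name): name is "side" or "top"; returns a dict with "img" (384x512x3 uint8, red, green, blue), "vfov" (degrees; the focal length in pixels is half the picture's height over the tangent of half this angle, whatever the lens; pixels are square), "cx", "cy" (the principal point, pixels), "k1" (the pictures are not rectified: a ray, as slopes to the right and down, at radius r is drawn at 1 + k1 r^2 times it, then the intrinsics apply), "extrinsics" (4x4, takes a point from camera to world coordinates). Camera axes: x right, y up, looking along -z (the intrinsics and any distortion apply to the point x, -y, -z); pixel columns grow to the right and rows downward; lengths in mm; the calibration is good to about 2 mm. A picture is of the moment at which its call begins. There is no depth.
- finish_job(): hands the job in; it is judged then, once.
The state is a dict: "clock": time; "qpos": joint angles; "qd": joint speeds; "tau": joint torques, N m; "eef_pos": TCP position; "tool_rot": TCP orientation; "force": force on the tool from outside, world axes, zero at the start; "torque": the same for the moment, N m; "width": finger opening in mm; "gripper_force": force on a finger pad.
Only numpy, scipy, OpenCV 4.12 (cv2) and the standard library are available. Lean on these libraries where they do the work, as an engineer would, in place of code of your own. Each camera call takes 0.05 s, during which the arm holds its last target. There are 200 camera calls.

## Working session

There is one attempt and no reset: what is moved stays moved. The work goes in short steps, Python scripts to look and compute and a tool call to move; the robot and the scene stay as the last step left them, time stands still between calls to the robot, and variables do not carry over. Pictures are saved under pics/ and viewed, at most 10 in all, crops included, and the job is handed in when it is done.

Besides the shell and the picture viewer there is one more tool, called as name(argument=value, ...), one argument or row to a line, values as JSON. move_arm: Moves the arm, as the interface text tells. Its arguments: {"type":"object","properties":{"rows":{"type":"string"}},"required":["rows"]}

```bash
mkdir -p pics; ls; python3 - <<'E'
from cell import *
import cv2
s=read_state();print({k:s[k] for k in('clock','eef_pos','tool_rot','width','force')})
for n in('side','top'):
    d=get_image(n);cv2.imwrite(f'pics/{n}0.png',d['img'][...,::-1]);print(n,d['vfov'],d['cx'],d['cy'],d['k1'],d['extrinsics'])
E
```

```text
pics
{'clock': 0.0, 'eef_pos': array([ 269.42519634, -590.87290148,  244.3973916 ]), 'tool_rot': array([-3.13968259e+00,  2.51340336e-05,  4.27761207e-01]), 'width': 85.17814651239127, 'force': array([ 0.4478768 , -0.61275077, -0.54596676])}
side 55.99289934056566 253.4962496723259 187.6305582100247 -0.025834222145408845 [[-9.48382712e-01  1.58488192e-01 -2.74684772e-01  2.81708035e+02]
 [-3.16715696e-01 -5.17506894e-01  7.94907405e-01  9.25904085e+02]
 [-1.61678255e-02  8.40873420e-01  5.40990290e-01  7.19642999e+02]
 [ 0.00000000e+00  0.00000000e+00  0.00000000e+00  1.00000000e+00]]
top 51.84191739655774 249.46359004912287 185.94953451336244 -0.13523418101285573 [[-1.80796695e-02  9.92126688e-01 -1.23926435e-01  4.73691027e+02]
 [-9.99762365e-01 -1.94487694e-02 -9.84672919e-03  6.50565542e+01]
 [-1.21794195e-02  1.23718960e-01  9.92242551e-01  1.23161521e+03]
 [ 0.00000000e+00  0.00000000e+00  0.00000000e+00  1.00000000e+00]]
```

View pics/side0.png

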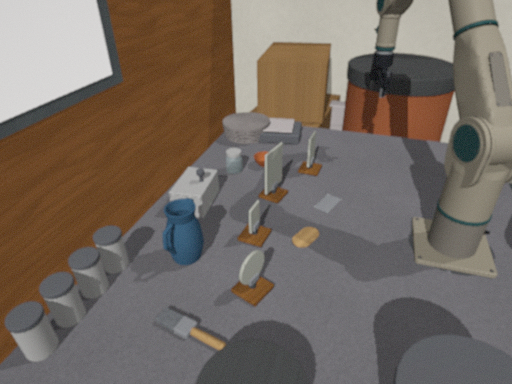

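View pics/top0.png

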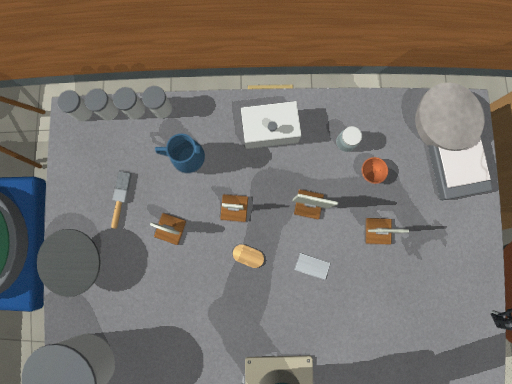

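```bash
cat > h.py <<'E'
from cell import *
import numpy as np, cv2
def cam(n):
    d=get_image(n); f=192/np.tan(np.radians(d['vfov']/2))
    return d,f
def rays(d,f,uv):
    p=(np.asarray(uv,float)-[d['cx'],d['cy']])/f; q=p.copy()
    for _ in range(20): q=p/(1+d['k1']*(q**2).sum(1,keepdims=True))
    return np.c_[q[:,0],-q[:,1],-np.ones(len(q))]@d['extrinsics'][:3,:3].T
def plane(d,f,uv,z):
    r=rays(d,f,uv); o=d['extrinsics'][:3,3]
    return (o+r*((z-o[2])/r[:,2])[:,None])
def proj(d,f,P):
    E=d['extrinsics']; c=(np.atleast_2d(P)-E[:3,3])@E[:3,:3]
    q=np.c_[c[:,0],-c[:,1]]/-c[:,2:]
    return q*(1+d['k1']*(q**2).sum(1,keepdims=True))*f+[d['cx'],d['cy']]
E
python3 - <<'E'
from h import *
seeds={'side':dict(large=(275,195),middle=(311,169),small=(256,235),disc=(253,290)),'top':dict(large=(309,204),middle=(379,231),small=(234,208),disc=(169,229))}
ht=dict(large=185,middle=150,small=115,disc=125)
for n in('top','side'):
    d,f=cam(n); hsv=cv2.cvtColor(d['img'],cv2.COLOR_RGB2HSV)
    H,S,V=[hsv[...,i].astype(int) for i in range(3)]
    m=((H>4)&(H<20)&(S>120)&(V>40)).astype(np.uint8)
    m2=((S<70)&(V>135)).astype(np.uint8)
    for k,(u,v) in seeds[n].items():
        w=np.zeros_like(m);w[v-22:v+22,u-24:u+24]=m[v-22:v+22,u-24:u+24]
        ys,xs=np.nonzero(w)
        P=plane(d,f,np.c_[xs,ys],14 if n=='top' else 7)[:,:2].astype(np.float32)
        r=cv2.minAreaRect(P); print(n,k,len(xs),np.round(r[0],1),np.round(r[1],1),round(r[2],1))
        w=np.zeros_like(m);w[v-50:v+20,u-35:u+45]=m2[v-50:v+20,u-35:u+45]
        c,l,st,_=cv2.connectedComponentsWithStats(w)
        for i in range(1,c):
            if st[i,4]>25:
                ys,xs=np.nonzero(l==i)
                if n=='top':
                    Q=plane(d,f,np.c_[xs,ys],ht[k])[:,:2].astype(np.float32); rr=cv2.minAreaRect(Q)
                    print('   white',st[i],np.round(rr[0],1),np.round(rr[1],1),round(rr[2],1))
                    bp=cv2.boxPoints(rr); print('   ',bp.round().tolist())
                else: print('   white',st[i])
    cv2.imwrite(f'pics/{n}c.png',cv2.resize(d['img'][150:270,140:460] if n=='top' else d['img'][120:310,200:360],None,fx=2.5 if n=='top' else 3,fy=2.5 if n=='top' else 3,interpolation=cv2.INTER_CUBIC)[...,::-1])
E
```

```text
top large 366 [ 566.2 -104.5] [78.2 77.9] 76.9
   white [ 274  154   80   25 1409] [655.3 -99.2] [215.4  65.8] 89.0
    [[621.0, -206.0], [686.0, -207.0], [690.0, 8.0], [624.0, 9.0]]
   white [292 194  46  11 174] [566.6 -98. ] [120.6  18.7] 83.1
    [[550.0, -157.0], [569.0, -159.0], [583.0, -39.0], [565.0, -37.0]]
   white [288 209  66  15 598] [ 520.4 -111.9] [173.8  37.3] 88.7
    [[500.0, -198.0], [537.0, -199.0], [541.0, -25.0], [504.0, -25.0]]
top middle 493 [ 478.6 -319.1] [76.6 77.4] 87.1
   white [405 181  19  36 310] [ 565.8 -385. ] [53.1 98.9] 86.0
    [[515.0, -408.0], [613.0, -415.0], [617.0, -362.0], [518.0, -355.0]]
   white [ 344  209   65   42 1108] [ 480.3 -271.5] [181.1 112.3] 87.8
    [[421.0, -360.0], [533.0, -364.0], [540.0, -183.0], [428.0, -179.0]]
   white [377 210  25  17 135] [ 518.  -313.3] [80.7 27.6] 56.9
    [[484.0, -340.0], [507.0, -355.0], [552.0, -287.0], [528.0, -272.0]]
top small 497 [559.5 126.9] [78.4 77.5] 83.8
   white [262 158  17  11  78] [678.4  16. ] [46.1 29.2] 88.9
    [[663.0, -7.0], [693.0, -7.0], [693.0, 39.0], [664.0, 39.0]]
   whit
[... 344 characters left out ...]
 289. ] [220.5 121.6] 88.8
    [[512.0, 180.0], [634.0, 177.0], [638.0, 398.0], [517.0, 400.0]]
   white [ 134  197   80   52 1353] [477.6 309.5] [264.7 115.4] 63.9
    [[368.0, 216.0], [471.0, 165.0], [588.0, 403.0], [484.0, 454.0]]
side large 208 [ 566.7 -106. ] [85.9 80.2] 76.6
   white [264 145  17  49 134]
   white [307 145   4  22  52]
   white [249 200  10  15  52]
side middle 180 [ 477.2 -323.2] [91.7 75.3] 86.5
   white [276 119  19  14 237]
   white [330 119  13  12 133]
   white [307 132   8  35  78]
side small 371 [559.1 125.3] [87.  78.3] 84.5
   white [249 200  10  33 101]
   white [249 250  11   5  29]
side disc 581 [497.5 326.2] [84.4 79.7] 70.6
   white [239 250  21  33 171]
```

View pics/topc.png

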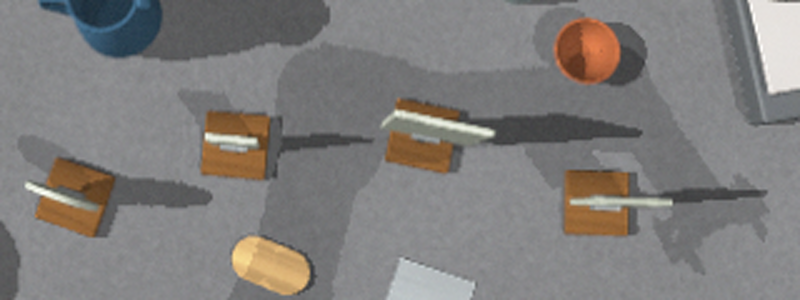

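```bash
cat >> h.py <<'E'
from scipy.spatial.transform import Rotation as Rn
T=dict(large=(566.5,-105,-13.1,179),middle=(478.2,-320.5,-3.1,144),small=(559.3,126.5,-6,111))
def goal(k,back,dz=0):
    x,y,a,z=T[k]; a=np.radians(a)
    return np.array([x-back*np.cos(a),y-back*np.sin(a),z+dz]), Rn.from_euler('xyz',[np.pi,0,a+np.pi/2])
def delta(pos,R):
    s=read_state(); R0=Rn.from_euler('xyz',s['tool_rot'])
    print('at',s['clock'],s['eef_pos'].round(1),s['tool_rot'].round(3),'F',s['force'].round(2),'w',round(s['width'],1))
    print('shift',(R0.inv().apply(pos-s['eef_pos'])/300).round(3),'turn',((R0.inv()*R).as_rotvec()/(np.pi/2)).round(3))
E
python3 - <<'E'
from h import *
delta(*goal('large',60,60))
E
```

```text
at 0.2 [ 269.5 -591.1  244.7] [-3.14  -0.     0.428] F [0.36 0.04 1.11] w 85.3
shift [ 1.414 -1.186  0.021] turn [-0.001 -0.    -0.582]
```

move_arm(
  rows="0.1 -0.085 0 0 0 -0.04 1;0.2 -0.17 0 0 0 -0.08 1;0.3 -0.25 0 0 0 -0.12 1;0.4 -0.335 0 0 0 -0.17 1;0.5 -0.42 0 0 0 -0.21 1;0.6 -0.5 0 0 0 -0.25 1;0.7 -0.59 0 0 0 -0.29 1;0.7 -0.59 0 0 0 -0.29 1;0.7 -0.59 0 0 0 -0.29 1;0.7 -0.59 0 0 0 -0.29 1",
)

```text
clock: 1.03
eef_pos: [387.1, -343.8, 245.4]
tool_rot: [3.141, 0.001, 0.883]
force: [-0.3, -1.4, -0.0]
width: -0.1
gripper_force: 0.0
```

```bash
python3 - <<'E'
from h import *
delta(*goal('large',60,60))
E
```

```text
at 1.0333 [ 387.1 -343.8  245.4] [3.141e+00 1.000e-03 8.830e-01] F [-0.31 -1.43 -0.03] w -0.1
shift [ 0.906 -0.223  0.021] turn [ 0.     0.001 -0.292]
```

move_arm(
  rows="0.1 -0.025 0 0 0 -0.03 1;0.2 -0.05 0 0 0 -0.06 1;0.3 -0.075 0 0 0 -0.1 1;0.4 -0.1 0 0 0 -0.13 1;0.5 -0.125 0 0 0 -0.16 1;0.6 -0.15 0 0 0 -0.2 1;0.7 -0.175 0 0 0 -0.23 1;0.8 -0.2 0 0 0 -0.26 1;0.906 -0.223 0.02 0 0 -0.292 1;0.906 -0.223 0.02 0 0 -0.292 1;0.906 -0.223 0.02 0 0 -0.292 1;0.906 -0.223 0.02 0 0 -0.292 1",
)

```text
clock: 2.03
eef_pos: [507.7, -92.9, 239.0]
tool_rot: [-3.141, 0.001, 1.339]
force: [-0.3, -0.1, -1.1]
width: -0.2
gripper_force: 0.0
```

```bash
python3 - <<'E'
from h import *
delta(*goal('large',60,60)); delta(*goal('large',60,0))
E
```

```text
at 2.0333 [507.7 -92.9 239. ] [-3.141e+00  1.000e-03  1.339e+00] F [-0.3  -0.12 -1.08] w -0.2
shift [ 0.005 -0.    -0.   ] turn [-0.     0.001 -0.002]
at 2.0333 [507.7 -92.9 239. ] [-3.141e+00  1.000e-03  1.339e+00] F [-0.3  -0.12 -1.08] w -0.2
shift [ 0.005 -0.     0.2  ] turn [-0.     0.001 -0.002]
```

Lower 60 mm and check gap in pictures before tapping.

move_arm(
  rows="0.005 0 0.05 0 0 0 1;0.005 0 0.1 0 0 0 1;0.005 0 0.15 0 0 0 1;0.005 0 0.2 0 0 0 1;0.005 0.03 0.2 0 0 0 1;0.005 0.06 0.2 0 0 0 1;0.005 0.06 0.2 0 0 0 1;0.005 0.06 0.2 0 0 0 1",
)

```text
clock: 2.7
eef_pos: [527.4, -94.4, 180.3]
tool_rot: [3.139, -0.0, 1.34]
force: [-0.4, -0.2, 0.0]
width: -0.0
gripper_force: 0.0
```

```bash
python3 - <<'E'
from h import *
delta(*goal('large',20,0))
d,f=cam('side'); a=cv2.resize(d['img'][90:230,210:370],None,fx=2.5,fy=2.5,interpolation=cv2.INTER_CUBIC)
d,f=cam('top'); b=cv2.resize(d['img'][120:260,230:390],None,fx=2.5,fy=2.5,interpolation=cv2.INTER_CUBIC)
cv2.imwrite('pics/L1.png',np.hstack([a,b])[...,::-1])
E
```

```text
at 2.7 [527.4 -94.4 180.3] [ 3.139 -0.     1.34 ] F [-0.42 -0.2   0.03] w -0.0
shift [-0.005  0.068  0.004] turn [ 0.002 -0.    -0.001]
```

View pics/L1.png

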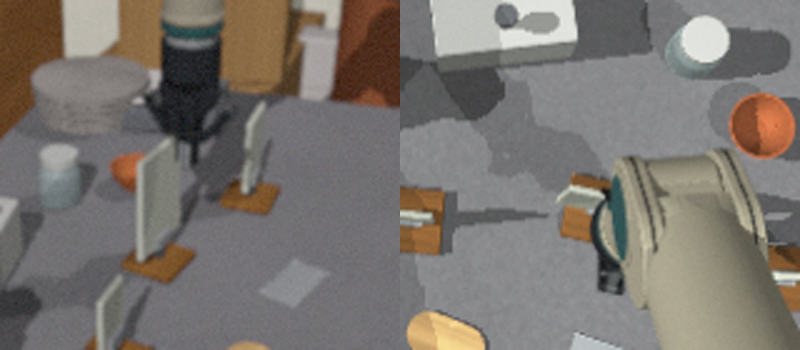

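move_arm(
  rows="-0.003 0.015 0 0 0 0 1;-0.003 0.03 0 0 0 0 1;-0.003 0.045 0 0 0 0 1;-0.003 0.06 0 0 0 0 1;-0.003 0.07 0 0 0 0 1;-0.003 0.08 0 0 0 0 1;-0.003 0.09 0 0 0 0 1;-0.003 0.1 0 0 0 0 1;-0.003 0.11 0 0 0 0 1;-0.003 0.11 0 0 0 0 1;-0.003 0.11 0 0 0 0 1",
)

```text
clock: 3.72
eef_pos: [557.9, -101.7, 179.2]
tool_rot: [-3.141, 0.0, 1.342]
force: [-0.7, -0.0, 0.3]
width: -0.2
gripper_force: 0.2
```

```bash
python3 - <<'E'
from h import *
delta(*goal('large',5,0))
d,f=cam('side'); a=cv2.resize(d['img'][110:220,230:330],None,fx=5,fy=5,interpolation=cv2.INTER_CUBIC)
cv2.imwrite('pics/L2.png',a[...,::-1])
E
```

```text
at 3.7167 [ 557.9 -101.7  179.2] [-3.141  0.     1.342] F [-0.65 -0.05  0.34] w -0.2
shift [-0.004  0.014  0.001] turn [-0.  0. -0.]
```

View pics/L2.png

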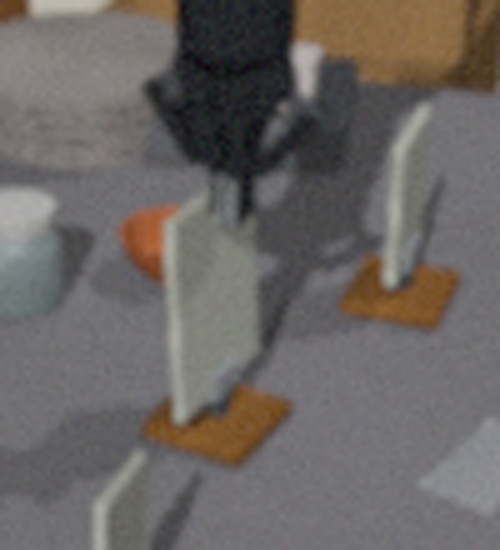

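The large tile has rocked: its near top corner moved from about (267,153) to (263.5,153), roughly 9 mm. I'll push 6 mm more for margin, then retreat and rise.

move_arm(
  rows="-0.003 0.01 0 0 0 0 1;-0.003 0.02 0 0 0 0 1;-0.003 0.02 0 0 0 0 1;-0.003 0.01 0 0 0 0 1;-0.003 0 0 0 0 0 1;-0.003 -0.015 0 0 0 0 1;-0.003 -0.04 0 0 0 0 1;-0.003 -0.08 0 0 0 0 1;-0.003 -0.16 0 0 0 0 1;0 -0.18 -0.1 0 0 0 1;0 -0.18 -0.2 0 0 0 1;0 -0.18 -0.2 0 0 0 1",
)

```text
clock: 4.77
eef_pos: [507.4, -89.3, 244.1]
tool_rot: [3.133, -0.001, 1.342]
force: [0.2, -0.1, 1.1]
width: 0.3
gripper_force: 0.0
```

```bash
python3 - <<'E'
from h import *
delta(*goal('middle',60,95))
E
```

```text
at 4.7667 [507.4 -89.3 244.1] [ 3.133e+00 -1.000e-03  1.342e+00] F [ 0.17 -0.11  1.15] w 0.3
shift [-0.807 -0.117  0.015] turn [ 0.006  0.    -0.111]
```

move_arm(
  rows="-0.1 -0.015 0 0 0 -0.02 1;-0.2 -0.03 0 0 0 -0.04 1;-0.3 -0.045 0 0 0 -0.06 1;-0.4 -0.06 0 0 0 -0.08 1;-0.5 -0.075 0 0 0 -0.1 1;-0.6 -0.09 0 0 0 -0.11 1;-0.7 -0.1 0 0 0 -0.11 1;-0.807 -0.117 0.01 0 0 -0.11 1;-0.807 -0.117 0.01 0 0 -0.11 1;-0.807 -0.117 0.01 0 0 -0.11 1;-0.807 -0.117 0.01 0 0 -0.11 1",
)

```text
clock: 5.68
eef_pos: [416.1, -316.5, 236.2]
tool_rot: [3.142, -0.001, 1.515]
force: [0.3, -0.5, 0.6]
width: 0.1
gripper_force: 0.0
```

```bash
python3 - <<'E'
from h import *
delta(*goal('middle',40,0))
E
```

```text
at 5.6833 [ 416.1 -316.5  236.2] [ 3.142e+00 -1.000e-03  1.515e+00] F [ 0.26 -0.46  0.63] w 0.1
shift [-0.002  0.074  0.307] turn [ 0.    -0.    -0.001]
```

Descend in front of the middle tile and stop 40 mm short, then tap to about 6 mm from centre (≈10–12 mm of rock).

move_arm(
  rows="0 0 0.07 0 0 0 1;0 0 0.14 0 0 0 1;0 0 0.21 0 0 0 1;0 0 0.28 0 0 0 1;0 0 0.307 0 0 0 1;0 0.03 0.307 0 0 0 1;0 0.06 0.307 0 0 0 1;0 0.075 0.307 0 0 0 1;0 0.075 0.307 0 0 0 1;0 0.075 0.307 0 0 0 1",
)

```text
clock: 6.52
eef_pos: [439.8, -318.7, 145.2]
tool_rot: [3.14, 0.001, 1.515]
force: [-0.7, -0.5, 0.1]
width: 0.2
gripper_force: 0.0
```

```bash
python3 - <<'E'
from h import *
delta(*goal('middle',5,0))
d,f=cam('side'); cv2.imwrite('pics/M0.png',d['img'])
E
```

```text
at 6.5167 [ 439.8 -318.7  145.2] [3.140e+00 1.000e-03 1.515e+00] F [-0.68 -0.5   0.05] w 0.2
shift [0.001 0.111 0.004] turn [ 0.001  0.001 -0.001]
```

move_arm(
  rows="0 0.015 0 0 0 0 1;0 0.03 0 0 0 0 1;0 0.045 0 0 0 0 1;0 0.06 0 0 0 0 1;0 0.07 0 0 0 0 1;0 0.08 0 0 0 0 1;0 0.09 0 0 0 0 1;0 0.1 0 0 0 0 1;0 0.11 0 0 0 0 1;0 0.115 0 0 0 0 1;0 0.115 0 0 0 0 1",
)

```text
clock: 7.48
eef_pos: [473.1, -320.5, 144.0]
tool_rot: [-3.141, -0.0, 1.515]
force: [-1.1, -0.1, -0.1]
width: 0.2
gripper_force: 0.5
```

```bash
python3 - <<'E'
from h import *
delta(*goal('middle',5,0))
a0=cv2.imread('pics/M0.png')
d,f=cam('side'); g=lambda i:cv2.resize(i[100:190,280:350],None,fx=5.5,fy=5.5,interpolation=cv2.INTER_CUBIC)
cv2.imwrite('pics/M2.png',np.hstack([g(a0),g(d['img'])])[...,::-1])
E
```

```text
at 7.4833 [ 473.1 -320.5  144. ] [-3.141 -0.     1.515] F [-1.14 -0.14 -0.13] w 0.2
shift [0.001 0.    0.   ] turn [-0.    -0.    -0.001]
```

View pics/M2.png

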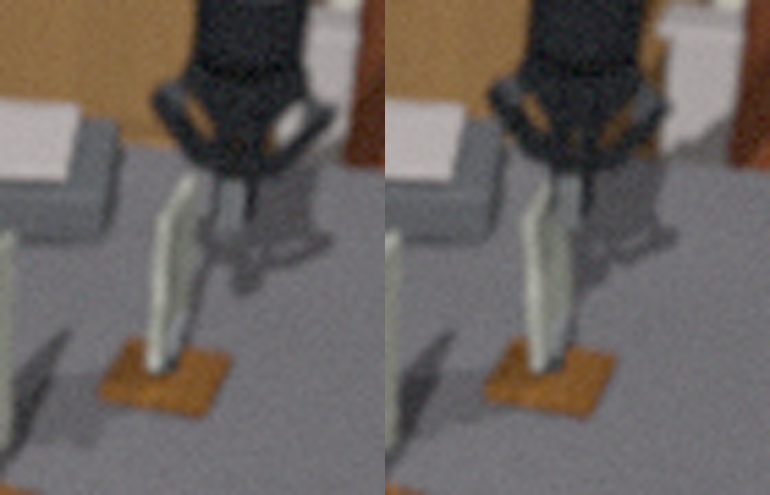

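The middle tile's near top corner moved about 3.6 px left, roughly 12 mm or 0.1 rad, so the tap is good. I'll retreat.

move_arm(
  rows="0 -0.01 0 0 0 0 1;0 -0.02 0 0 0 0 1;0 -0.035 0 0 0 0 1;0 -0.06 0 0 0 0 1;0 -0.1 0 0 0 0 1;0 -0.16 0 0 0 0 1;0 -0.18 0 0 0 0 1;0 -0.18 -0.1 0 0 0 1;0 -0.18 -0.2 0 0 0 1;0 -0.18 -0.3 0 0 0 1;0 -0.18 -0.3 0 0 0 1;0 -0.18 -0.3 0 0 0 1",
)

```text
clock: 8.53
eef_pos: [420.2, -318.3, 236.1]
tool_rot: [3.138, 0.003, 1.514]
force: [0.5, -0.6, -0.2]
width: 0.2
gripper_force: 0.0
```

```bash
python3 - <<'E'
from h import *
delta(*goal('small',60,125))
E
```

```text
at 8.5333 [ 420.2 -318.3  236.1] [3.138e+00 3.000e-03 1.514e+00] F [ 0.55 -0.62 -0.24] w 0.2
shift [ 1.516  0.179 -0.003] turn [0.003 0.002 0.031]
```

move_arm(
  rows="0.1 0.012 0 0 0 0 1;0.2 0.024 0 0 0 0 1;0.3 0.036 0 0 0 0.005 1;0.4 0.048 0 0 0 0.01 1;0.5 0.06 0 0 0 0.01 1;0.6 0.07 0 0 0 0.015 1;0.7 0.08 0 0 0 0.02 1;0.8 0.09 0 0 0 0.03 1;0.9 0.105 0 0 0 0.03 1;0.9 0.105 0 0 0 0.03 1;0.9 0.105 0 0 0 0.03 1",
)

```text
clock: 9.45
eef_pos: [465.4, -47.7, 233.3]
tool_rot: [-3.14, -0.001, 1.472]
force: [-0.9, 0.0, -0.5]
width: -0.1
gripper_force: 0.0
```

```bash
python3 - <<'E'
from h import *
delta(*goal('small',60,125))
E
```

```text
at 9.45 [465.4 -47.7 233.3] [-3.140e+00 -1.000e-03  1.472e+00] F [-0.94  0.01 -0.54] w -0.1
shift [ 0.61   0.054 -0.009] turn [-0.001 -0.     0.004]
```

move_arm(
  rows="0.1 0.01 0 0 0 0 1;0.2 0.02 0 0 0 0 1;0.3 0.03 0 0 0 0 1;0.4 0.04 0 0 0 0 1;0.5 0.05 0 0 0 0 1;0.61 0.054 0 0 0 0.004 1;0.61 0.054 0 0 0 0.004 1;0.61 0.054 0 0 0 0.004 1;0.61 0.054 0 0 0 0.004 1",
)

```text
clock: 10.2
eef_pos: [500.4, 128.7, 233.4]
tool_rot: [-3.14, 0.002, 1.46]
force: [-0.5, -0.6, -0.1]
width: 0.0
gripper_force: 0.0
```

```bash
python3 - <<'E'
from h import *
delta(*goal('small',40,0))
E
```

```text
at 10.2 [500.4 128.7 233.4] [-3.14e+00  2.00e-03  1.46e+00] F [-0.46 -0.61 -0.15] w 0.0
shift [0.014 0.063 0.408] turn [-0.001  0.001 -0.004]
```

move_arm(
  rows="0.007 0 0.08 0 0 0 1;0.014 0 0.16 0 0 0 1;0.014 0 0.24 0 0 0 1;0.014 0 0.32 0 0 0 1;0.014 0 0.408 0 0 0 1;0.014 0.02 0.408 0 0 0 1;0.014 0.04 0.408 0 0 0 1;0.014 0.063 0.408 0 0 0 1;0.014 0.063 0.408 0 0 0 1;0.014 0.063 0.408 0 0 0 1",
)

```text
clock: 11.03
eef_pos: [521.7, 132.5, 113.3]
tool_rot: [3.139, -0.001, 1.46]
force: [1.0, 0.2, 0.5]
width: -0.3
gripper_force: 0.0
```

```bash
python3 - <<'E'
from h import *
delta(*goal('small',5,0))
d,f=cam('side'); cv2.imwrite('pics/S0.png',d['img'])
E
```

```text
at 11.0333 [521.7 132.5 113.3] [ 3.139e+00 -1.000e-03  1.460e+00] F [0.99 0.16 0.46] w -0.3
shift [-0.006  0.11   0.008] turn [ 0.002 -0.001 -0.004]
```

move_arm(
  rows="-0.005 0.015 0 0 0 0 1;-0.005 0.03 0 0 0 0 1;-0.005 0.045 0 0 0 0 1;-0.005 0.055 0.005 0 0 0 1;-0.005 0.062 0.005 0 0 0 1;-0.005 0.07 0.005 0 0 0 1;-0.005 0.078 0.005 0 0 0 1;-0.005 0.086 0.005 0 0 0 1;-0.005 0.093 0.005 0 0 0 1;-0.005 0.093 0.005 0 0 0 1;-0.005 0.093 0.005 0 0 0 1",
)

```text
clock: 12.0
eef_pos: [547.3, 128.3, 110.2]
tool_rot: [-3.141, 0.0, 1.461]
force: [-0.7, 0.3, 0.6]
width: -0.1
gripper_force: 0.5
```

```bash
python3 - <<'E'
from h import *
delta(*goal('small',5,0))
a0=cv2.imread('pics/S0.png')
d,f=cam('side'); g=lambda i:cv2.resize(i[165:255,220:290],None,fx=5.5,fy=5.5,interpolation=cv2.INTER_CUBIC)
cv2.imwrite('pics/S2.png',np.hstack([g(a0),g(d['img'])])[...,::-1])
E
```

```text
at 12.0 [547.3 128.3 110.2] [-3.141  0.     1.461] F [-0.67  0.33  0.57] w -0.1
shift [-0.002  0.024 -0.003] turn [-0.     0.    -0.003]
```

View pics/S2.png

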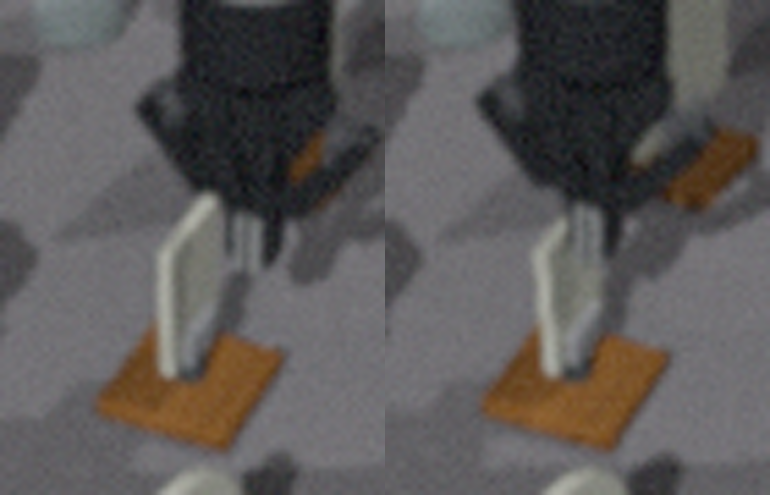

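The small tile has rocked only about 0.04 rad, so I'll push 4.5 mm further and retreat.

move_arm(
  rows="-0.002 0.008 0 0 0 0 1;-0.002 0.015 0 0 0 0 1;-0.002 0.015 0 0 0 0 1;-0.002 0.015 0 0 0 0 1",
)

```text
clock: 12.38
eef_pos: [551.8, 127.4, 110.2]
tool_rot: [-3.141, -0.0, 1.462]
force: [-1.1, 0.5, -0.5]
width: 0.2
gripper_force: 0.9
```

```bash
python3 - <<'E'
from h import *
delta(*goal('small',5,0))
a0=cv2.imread('pics/S0.png')
d,f=cam('side'); g=lambda i:cv2.resize(i[165:255,220:290],None,fx=5.5,fy=5.5,interpolation=cv2.INTER_CUBIC)
cv2.imwrite('pics/S3.png',np.hstack([g(a0),g(d['img'])])[...,::-1])
E
```

```text
at 12.3833 [551.8 127.4 110.2] [-3.141 -0.     1.462] F [-1.11  0.51 -0.52] w 0.2
shift [-0.     0.009 -0.003] turn [-0.    -0.    -0.003]
```

View pics/S3.png

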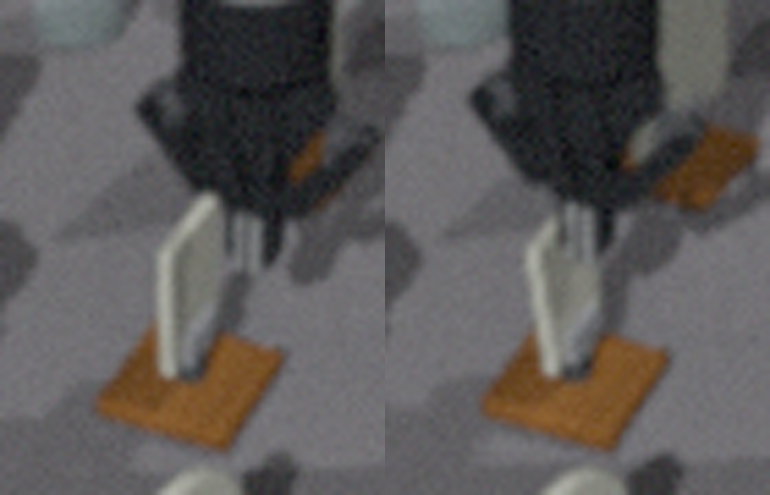

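The near top corner has now moved about 16 crop px (3 px), roughly 0.09 rad. I'll retreat and rise.

move_arm(
  rows="0 -0.008 0 0 0 0 1;0 -0.016 0 0 0 0 1;0 -0.03 0 0 0 0 1;0 -0.05 0 0 0 0 1;0 -0.1 0 0 0 0 1;0 -0.18 0 0 0 0 1;0 -0.2 0 0 0 0 1;0 -0.2 -0.1 0 0 0 1;0 -0.2 -0.2 0 0 0 1;0 -0.2 -0.3 0 0 0 1;0 -0.2 -0.4 0 0 0 1;0 -0.2 -0.4 0 0 0 1",
)

```text
clock: 13.43
eef_pos: [495.9, 134.8, 235.9]
tool_rot: [3.131, -0.004, 1.461]
force: [0.7, 0.6, 0.4]
width: 0.2
gripper_force: 0.0
```

move_arm(
  rows="0 0 0 0 0 0 1;0 0 0 0 0 0 1;0 0 0 0 0 0 1;0 0 0 0 0 0 1;0 0 0 0 0 0 1;0 0 0 0 0 0 1;0 0 0 0 0 0 1;0 0 0 0 0 0 1;0 0 0 0 0 0 1;0 0 0 0 0 0 1;0 0 0 0 0 0 1;0 0 0 0 0 0 1",
)

```text
clock: 14.43
eef_pos: [492.4, 133.7, 230.4]
tool_rot: [3.141, -0.0, 1.461]
force: [1.3, -0.1, 0.3]
width: -0.1
gripper_force: 0.0
```

```bash
python3 - <<'E'
from h import *
d,f=cam('side'); cv2.imwrite('pics/end.png',d['img'][...,::-1])
E
```

```text
(no output)
```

View pics/end.png

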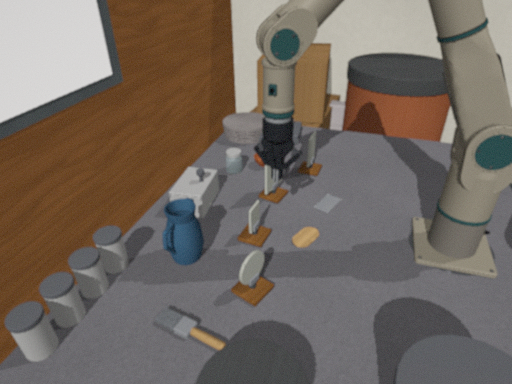

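Everything stands as at the start and the hand is clear above and in front of the small tile at (275,165).

```bash
python3 -c "
from cell import *
print(finish_job())"
```

```text
the job is handed in; nothing more can be done
None
```

I tapped the large, middle and small tiles in that order, each rocking back about 0.1 rad by my image estimates. The final picture shows the disc and loose things in place and the hand clear, though it hides part of the large tile. The job is handed in, and no verdict came back.

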